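# Eject a charged battery pack and trap it

## Task

The waiter's handheld terminal needs its charged battery pack, the one with the orange end cap, from the two-bay spring-eject charger. Press that pack's eject key with one fingertip and have the other fingertip in front of the bay to trap the pack as it pops out, before it shoots away across the table; do not lift or carry the pack, leave the blue pack in its bay and do not disturb the other things. Finish while holding it like that: one fingertip keeping the key down, the other touching the popped pack so that it rests trapped just outside its bay.

Things in the scene. Friction and masses are not known exactly. Their poses are not given: they have to be found in the camera images.
- charger: Grey two-bay battery charger, fixed, 150 (x) x 197 (y) mm. Origin on the table under the line of bay mouths; its -x points out of the bays, +y left, z up. Its 8 mm thick deck runs out as a bare tongue from the mouths (x = 0) to x = -48 mm. Behind them: walls 26 mm, rear hood 36 mm high. Left bay centred on y = +72 mm, right on y = -28; eject keys on the tongue at x = -28, y = +28 and -72.
- bay_left (a point): Middle of the left bay's mouth, on the deck 8 mm above the table. The bay is 41 mm wide; its eject key lies 44 mm to its right (-y) and 28 mm out (-x), with nothing standing between key and the tongue in front of the bay. A steel catch, one piece with the key, stands 5 mm high in the 5 mm in front of the pack and sinks with the key.
- bay_right (a point): The same of the right bay. In both, a spring ejector behind the pack pushes it out with about 3 N at first, 2 N once it is 15 mm out, 1 N at the end of its 30 mm stroke. Let go and not stopped, the pack shoots out along -x in about 0.1 s, off the tongue.
- pack_orange: Black battery pack with an orange cap on its outer end, 58 (x) x 38 (y) x 14 (z) mm, about 70 g, loose, lying on the deck in the left or the right bay (it varies). Origin at the middle of its underside, axes as the charger's. In the bay its origin is at x = +29 mm of the charger and its outer end is flush with the mouth, held by the catch.
- pack_blue: The same pack with a blue end cap, in the other bay; to be left there.
- key_left (a joint): Left eject key: 0 = up, 0.006 m = fully down. Springy: about 1.5 N at the start and 3.5 N fully down, up to 2 N more from the rubbing catch while it still holds the pack. The pack is let go at 0.004 to 0.005 m.
- key_right (a joint): Right eject key: as the left one.
- key_left_top (a point): Middle of the top face of the left eject key, an off-white pad with three black ribs 30 (x) x 26 (y) mm, 19 mm above the table when up and 13 mm (5 mm above the tongue) when fully down. Moves with the key.
- key_right_top (a point): Middle of the top face of the right eject key, as the left one.
- terminal: Handheld order terminal with orange bumpers lying face down, empty battery bay up, 160 x 80 x 22 mm, loose; origin at the middle of its underside. Leave alone.
- label_roll: Cream roll of labels lying flat, 58 x 63 x 28 mm, loose, left of the charger; origin at the middle of its underside. Leave alone.
- marker: Grey marker pen with a black cap, 140 mm long, 19 mm thick, loose, right of the charger; origin at the middle of its underside. Leave alone.
- pad: Order pad, 152 x 104 x 11 mm, loose, further left; origin at the middle of its underside. Leave alone.

How it is judged:
On the way, in this order (a step that is already met when the one before it is completed fails the run):
1. the orange pack's eject key is pressed down (((y of pack_orange in the frame of charger above 0.022 m and value of joint key_left above 0.0035 m) or (y of pack_orange in the frame of charger below 0.022 m and value of joint key_right above 0.0035 m))).
2. the popped pack is stopped by a finger while the key is down (((y of pack_orange in the frame of charger above 0.022 m and value of joint key_left above 0.0035 m) or (y of pack_orange in the frame of charger below 0.022 m and value of joint key_right above 0.0035 m)) and x of pack_orange in the frame of charger below 0.025 m and contact force between the fingers and pack_orange above 0.4 N), for 0.3 s.
At the end, for the whole second after the job is handed in: The orange pack stands still, flat, 4 to 35 mm out of its bay, pressed against a finger with more than 0.4 N, its eject key is still held at least 3.5 mm down, and the blue pack is home in its bay (within 4 mm) (all of step 2 and x of pack_orange in the frame of charger above -0.006 m and linear speed of pack_orange below 0.02 m/s and angle between pack_orange's own z axis and vertical below 0.12 rad and z of pack_orange in the frame of charger below 0.013 m and x of pack_blue in the frame of charger between 0.025 and 0.033 m); the arm keeps its last pose, push and grip.
It fails at once if the orange pack gets away (more than 40 mm out of its bay) (x of pack_orange in the frame of charger below -0.011 m).
It fails at once if the orange pack is lifted (more than 8 mm off the deck) (z of pack_orange in the frame of charger above 0.016 m).
It fails at once if the blue pack is ejected, pushed or lifted out of place (6 mm) (x of pack_blue in the frame of charger below 0.023 m or z of pack_blue in the frame of charger above 0.014 m).
It fails at once if the handheld terminal, label roll, marker or order pad is moved more than 20 mm (distance of any of terminal, label_roll, marker, pad from where it was at the start of the episode above 0.02 m).
It also fails if it takes over 32 s, if anything falls off the work surface, if the arm or the gripper's body presses on something with over 40 N, if the wrist force passes 120 N, or if a joint passes its speed limit or range.

## Robot

A 6-joint arm with a two-finger parallel gripper is mounted at the origin on a cart in front of the work surface, level with it; the furniture and walls round the work are solid. World frame = base frame: x ahead of the robot, y to its left, z up, the work surface at z = 0. Lengths are in m, angles in rad, forces in N, time in s.
With the tool pointing down it reaches from about 0.225 to 0.875 m from the base axis. Payload 3.4 kg.
Tool frame: the origin (TCP) lies between the finger pads; the fingertips stand 19 mm ahead of it and the grasp point (between the pads) is the TCP; z points along the fingers, y is the line along which they close (so a half turn about z gives the same grasp; the last joint's range is limited). The gripper opens to 85 mm and grips with 20 to 120 N. Pads are 22 mm wide; open, the fingers measure 114 mm over their backs; the gripper's body (76 mm by 85 mm) begins 54 mm behind the grasp point. The pads swing forward as they close: fully open they stand 13 mm farther back than shut.
Start: joints at [-1.333, 0.276, 1.505, -0, 1.361, -0.121], TCP at [0.202, -0.538, 0.25] pointing down, gripper open.
Joint ranges: [-2.89, 2.89], [-0.75, 2.08], [0.22, 2.7], [-1.18, 4.32], [0.11, 2.71], [-2.7, 2.7]. Speed limits (rad/s): [2.57, 2.57, 3.14, 3.14, 3.14, 3.14].

## Interface

Orientations are given as a unit quaternion [w, x, y, z].
In Python, from rig import get_state, imaging, ticket gives the robot as it stands. The module is installed in compiled form; this text tells all that it offers.
- The arm moves only by the shell command python3 -m inch 'ROWS' [FORCE]. ROWS is JSON, a list of rows, each an object with "claw": the opening, from -1 (shut) to 1 (fully open); "travel": the shift along the world's x, y, z in units of 200 mm (1.0 is 200 mm), a list of three; "turn": the turn about the world's z in units of 180 degrees (1.0 is 180 degrees). A call has 1 to 5 rows; each row is the pose to reach, as a shift and turn from the pose commanded when the call began, turning the shorter way round; what a row does not reach only later rows make up. A row lasts 1/10 s, in which the tool goes at most 50 mm and 8.59 degrees, less where a joint would pass 70% of its speed; a pose out of reach is approached as far as the arm can. A call with a number of a shift or a turn outside -1 to 1 is refused whole. A call with a gripper value outside its range is refused whole. The fingers move at their own pace and stop on an object; FORCE is the grip in N (left out, the last holds). Time passes only in rows, so rows that repeat a pose let the fingers close. It gives the time, the measured TCP pose, the force, the opening and the grip force at its end, in the units of the state.
- get_state(): the state, without advancing time (a new reading comes with each control period).
- imaging.get_image(name): name is "side" or "top" or "wrist"; returns the picture (400x640x3 uint8, red, green, blue); there is no depth.
- imaging.camera_params(name): a dict with "camera_matrix" (3x3 intrinsics, pixels), "k1" (the pictures are not rectified: a ray, as slopes to the right and down, at radius r is drawn at 1 + k1 r^2 times it, then the intrinsics apply), "cam_to_world" (4x4, takes a point from camera to world coordinates); the wrist camera has in their place "T_tool_cam" (4x4, takes a point from camera to tool coordinates, whose origin is the TCP and whose axes are the flange's). Camera axes: x right, y down, z forward; pixel columns grow to the right and rows downward; lengths in m; the calibration is good to about 2 mm. A picture is of the moment at which its call begins: read the wrist's pose just before it. camera_params takes no time and is no camera call.
- ticket.sign_off(): hands the job in; it is judged then, once.
The state is a dict: "clock": time; "qpos": joint angles; "qd": joint speeds; "effort": joint torques, N m; "position": TCP position; "ee_rot": TCP orientation; "contact_force": force on the tool from outside, world axes, zero at the start; "moment": the same for the moment, N m; "width": finger opening in m; "gripper_force": force on a finger pad.
Only numpy, scipy, OpenCV 4.12 (cv2) and the standard library are available. Lean on these libraries where they do the work, as an engineer would, in place of code of your own. Each camera call takes 0.05 s, during which the arm holds its last target. There are 200 camera calls.

## Working session

There is one attempt and no reset: what is moved stays moved. The work goes in short steps, Python scripts to look and compute and a shell command to move; the robot and the scene stay as the last step left them, time stands still between calls to the robot, and variables do not carry over. Pictures are saved under pics/ and viewed, at most 10 in all, crops included, and the job is handed in when it is done.

```bash
mkdir -p pics; python3 - <<'E'
from rig import get_state, imaging, ticket
import cv2
s=get_state(); print({k:s[k] for k in('clock','position','ee_rot','width')})
for n in('top','side'):
    cv2.imwrite(f'pics/{n}0.png',imaging.get_image(n)[:,:,::-1])
    print(imaging.camera_params(n))
print(imaging.camera_params('wrist'))
E
```

```text
{'clock': 0.0, 'position': array([ 0.20178176, -0.53789315,  0.24942858]), 'ee_rot': array([-9.25406817e-04,  9.83949897e-01,  1.78442540e-01, -6.69583326e-05]), 'width': 0.08527083469271116}
{'camera_matrix': array([[387.69971737,   0.        , 316.19716924],
       [  0.        , 387.69971737, 203.50937271],
       [  0.        ,   0.        ,   1.        ]]), 'k1': 0.026321590143361245, 'cam_to_world': array([[ 0.02280198, -0.99564043,  0.0904445 ,  0.4629652 ],
       [-0.99972133, -0.02215509,  0.00814997, -0.04017253],
       [-0.00611063, -0.09060514, -0.99586815,  1.18595636],
       [ 0.        ,  0.        ,  0.        ,  1.        ]])}
{'camera_matrix': array([[381.87588843,   0.        , 318.88898525],
       [  0.        , 381.87588843, 199.8623491 ],
       [  0.        ,   0.        ,   1.        ]]), 'k1': -0.03586895588838425, 'cam_to_world': array([[-0.99666188, -0.04012999,  0.07109624,  0.46759136],
       [-0.08065615,  0.61879452, -0.78140126,  0.87228301],
       [-0.01263634, -0.7845272 , -0.61996564,  0.75716931],
       [ 0.        ,  0.        ,  0.        ,  1.        ]])}
{'camera_matrix': array([[326.3983841 ,   0.        , 317.86597876],
       [  0.        , 326.3983841 , 200.98917581],
       [  0.        ,   0.        ,   1.        ]]), 'k1': 0.012440924298914774, 'T_tool_cam': array([[ 1.87748906e-04, -9.53434454e-01, -3.01600244e-01,
         7.63257815e-02],
       [ 9.99999982e-01,  1.80923555e-04,  5.05641253e-05,
         1.04162335e-03],
       [ 6.35700907e-06, -3.01600248e-01,  9.53434471e-01,
        -1.23249345e-01],
       [ 0.00000000e+00,  0.00000000e+00,  0.00000000e+00,
         1.00000000e+00]])}
```

View pics/top0.png

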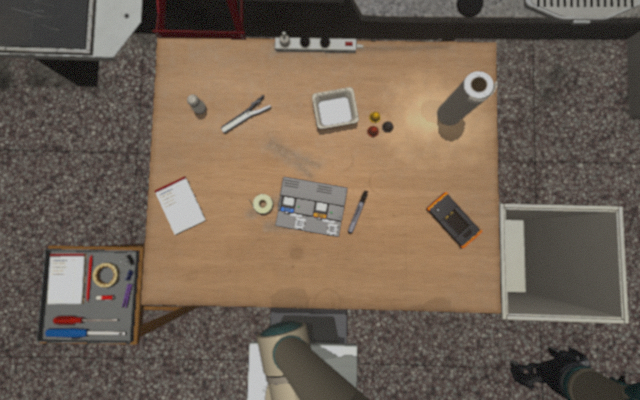

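View pics/side0.png

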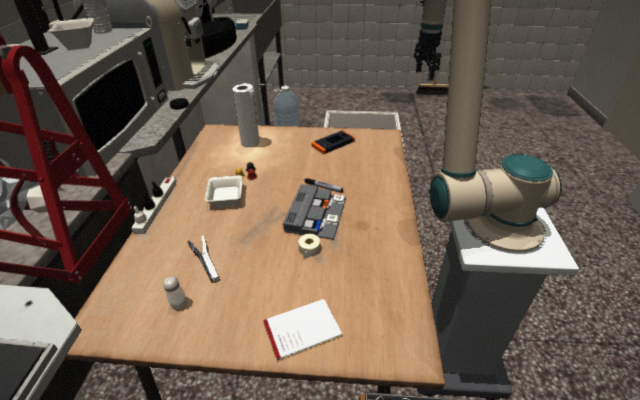

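The orange cap is in the right bay (top view ~(320,212)), with its key at ~(331,228). The blue cap is at ~(288,211) and the left key at ~(299,224). Next I'll measure the caps by colour and the pads by brightness.

```bash
cat > h.py <<'E'
import numpy as np,cv2
from scipy.spatial.transform import Rotation as R
from rig import get_state, imaging
def pose(n,s=None):
    p=imaging.camera_params(n)
    if n!='wrist': return p,p['cam_to_world']
    T=np.eye(4);q=s['ee_rot'];T[:3,:3]=R.from_quat([q[1],q[2],q[3],q[0]]).as_matrix();T[:3,3]=s['position']
    return p,T@p['T_tool_cam']
def ray(p,T,uv,z):
    K=p['camera_matrix'];d=np.array([(uv[0]-K[0,2])/K[0,0],(uv[1]-K[1,2])/K[1,1]]);u=d.copy()
    for _ in range(5):u=d/(1+p['k1']*(u@u))
    r=T[:3,:3]@np.array([u[0],u[1],1]);return T[:3,3]+r*(z-T[2,3])/r[2]
def blobs(hsv,lo,hi,box,amin):
    m=cv2.inRange(hsv,lo,hi);k=np.zeros_like(m);x0,y0,x1,y1=box;k[y0:y1,x0:x1]=m[y0:y1,x0:x1]
    n,l,st,c=cv2.connectedComponentsWithStats(k)
    return [(c[i].round(1),st[i].tolist()) for i in range(1,n) if st[i,4]>=amin]
E
python3 - <<'E'
from h import *
im=cv2.imread('pics/top0.png');p,T=pose('top');h=cv2.cvtColor(im,cv2.COLOR_BGR2HSV);b=(270,170,352,240)
for nm,lo,hi,z in(('or',(8,120,120),(25,255,255),.02),('bl',(100,120,80),(125,255,255),.02),('wh',(0,0,160),(180,60,255),.019)):
    for c,st in blobs(h,lo,hi,b,8): print(nm,c,st,ray(p,T,c,z).round(4))
for c in((284,178),(347,187),(340,236),(277,230)):print(c,ray(p,T,c,.02).round(3))
E
```

```text
or [319.4 215. ] [313, 213, 14, 5, 49] [ 0.5343 -0.0411  0.02  ]
bl [286.7 209.5] [281, 207, 13, 5, 32] [0.5487 0.0579 0.02  ]
wh [288.4 200.8] [284, 197, 10, 8, 65] [0.5753 0.0536 0.019 ]
wh [270.4 202.8] [270, 198, 2, 11, 17] [0.568  0.1079 0.019 ]
wh [321.1 206.4] [317, 203, 10, 8, 65] [ 0.5605 -0.0456  0.019 ]
wh [298.5 220.3] [290, 214, 16, 14, 109] [0.517  0.0215 0.019 ]
wh [331.1 226.2] [323, 220, 15, 14, 99] [ 0.5015 -0.077   0.019 ]
(284, 178) [0.644 0.069 0.02 ]
(347, 187) [ 0.621 -0.123  0.02 ]
(340, 236) [ 0.473 -0.104  0.02 ]
(277, 230) [0.486 0.085 0.02 ]
```

```bash
python3 -m inch '[{"claw":1,"travel":[0.6,0.95,0],"turn":-0.162},{"claw":1,"travel":[0.6,0.95,0],"turn":-0.162},{"claw":1,"travel":[0.6,0.95,0],"turn":-0.162},{"claw":1,"travel":[0.6,0.95,0],"turn":-0.162},{"claw":1,"travel":[0.6,0.95,0],"turn":-0.162}]'
python3 -m inch '[{"claw":-0.25,"travel":[0.6,0.95,-0.2],"turn":0},{"claw":-0.25,"travel":[0.6,0.95,-0.2],"turn":0},{"claw":-0.25,"travel":[0.6,0.95,-0.2],"turn":0},{"claw":-0.25,"travel":[0.6,0.95,-0.2],"turn":0},{"claw":-0.25,"travel":[0.6,0.95,-0.2],"turn":0}]'
```

```text
clock: 0.6
position: [0.3227, -0.3449, 0.25]
ee_rot: [-0.001, 0.997, -0.075, -0.0]
contact_force: [0.6, -0.6, -0.4]
width: 0.0853
gripper_force: 0.0
clock: 1.1
position: [0.4425, -0.1551, 0.2094]
ee_rot: [-0.001, 0.997, -0.074, -0.0]
contact_force: [-0.2, -0.4, -0.0]
width: 0.0317
gripper_force: 0.0
```

```bash
python3 - <<'E'
from h import *
s=get_state();print({k:s[k] for k in('clock','position','ee_rot','width','contact_force')})
im=imaging.get_image('wrist')[:,:,::-1];cv2.imwrite('pics/w1.png',im)
E
```

```text
{'clock': 1.1, 'position': array([ 0.4425328 , -0.15506203,  0.20942288]), 'ee_rot': array([-8.71005986e-04,  9.97269687e-01, -7.38387983e-02, -4.94936871e-04]), 'width': 0.031715612062445685, 'contact_force': array([-0.22855687, -0.35095825, -0.01497631])}
```

View pics/w1.png

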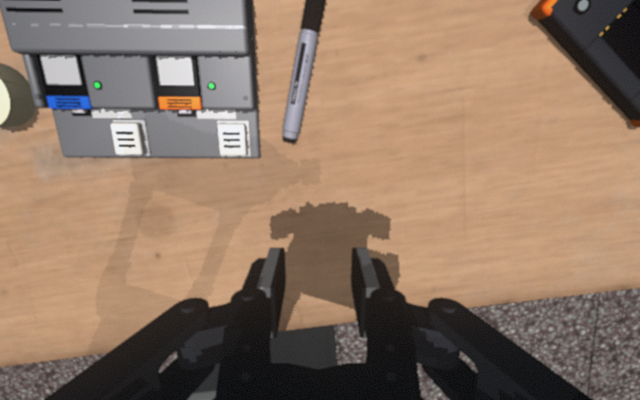

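The wrist view shows the right key at ~(233,138), the orange cap at ~(180,103), the left key at ~(127,138) and the blue cap at ~(68,102). The fingers are well aligned with the charger.

```bash
python3 - <<'E'
from h import *
s=get_state();im=cv2.imread('pics/w1.png');p,T=pose('wrist',s);h=cv2.cvtColor(im,cv2.COLOR_BGR2HSV)
def quad(box):
    m=np.zeros(h.shape[:2],np.uint8);x0,y0,x1,y1=box
    m[y0:y1,x0:x1]=cv2.inRange(h,(0,0,190),(180,50,255))[y0:y1,x0:x1]
    m=cv2.morphologyEx(m,cv2.MORPH_CLOSE,np.ones((7,7)))
    c=max(cv2.findContours(m,0,2)[0],key=cv2.contourArea);return cv2.minAreaRect(c)
P={}
for n,b in(('L',(105,121,146,158)),('R',(212,121,249,158))):
    r=quad(b);P[n]=ray(p,T,r[0],.019);print(n,r,P[n].round(4))
for n,lo,hi in(('or',(8,150,120),(25,255,255)),('bl',(100,150,80),(125,255,255))):
    for c,st in blobs(h,lo,hi,(20,80,215,120),60):print(n,c,st,ray(p,T,c,.02).round(4))
d=P['L']-P['R'];print('sep',np.linalg.norm(d),'yaw',np.degrees(np.arctan2(-d[0],d[1])))
y=d/np.linalg.norm(d);t=P['R']+.022*y;print('target',t,'tool yaw',np.degrees(2*np.arctan2(s['ee_rot'][2],s['ee_rot'][1])),'shift/200mm',(t-s['position'])/.2)
E
```

```text
L ((127.5, 137.5), (33.0, 33.0), 90.0) [0.5101 0.0194 0.019 ]
R ((232.5, 138.0), (34.0, 31.0), 90.0) [ 0.4954 -0.0787  0.019 ]
or [179.1 102.3] [158, 96, 44, 14, 559] [ 0.534 -0.038  0.02 ]
bl [ 68.1 101.4] [46, 95, 46, 15, 588] [0.549  0.0616 0.02  ]
sep 0.09922733471157626 yaw -8.522921318917716
target [ 0.49862987 -0.0569715   0.019     ] tool yaw -8.412681996518723 shift/200mm [ 0.27441552  0.47815678 -0.9493601 ]
```

```bash
python3 -m inch '[{"claw":-0.25,"travel":[0.28,0.48,-0.2],"turn":0},{"claw":-0.25,"travel":[0.28,0.48,-0.4],"turn":0},{"claw":-0.25,"travel":[0.28,0.48,-0.6],"turn":0},{"claw":-0.25,"travel":[0.28,0.48,-0.6],"turn":0},{"claw":-0.25,"travel":[0.28,0.48,-0.6],"turn":0}]'
python3 - <<'E'
from h import *
s=get_state();print({k:s[k] for k in('clock','position','ee_rot','width','contact_force')})
im=imaging.get_image('wrist')[:,:,::-1];cv2.imwrite('pics/w2.png',im)
E
```

```text
clock: 1.65
position: [0.4954, -0.0608, 0.087]
ee_rot: [-0.001, 0.997, -0.074, -0.004]
contact_force: [0.1, -0.1, -0.5]
width: 0.032
gripper_force: 0.0
{'clock': 1.65, 'position': array([ 0.49544807, -0.06080728,  0.08697653]), 'ee_rot': array([-7.94384897e-04,  9.97247811e-01, -7.40237527e-02, -4.08126664e-03]), 'width': 0.031971076611061425, 'contact_force': array([ 0.10688242, -0.14886179, -0.49710437])}
```

View pics/w2.png

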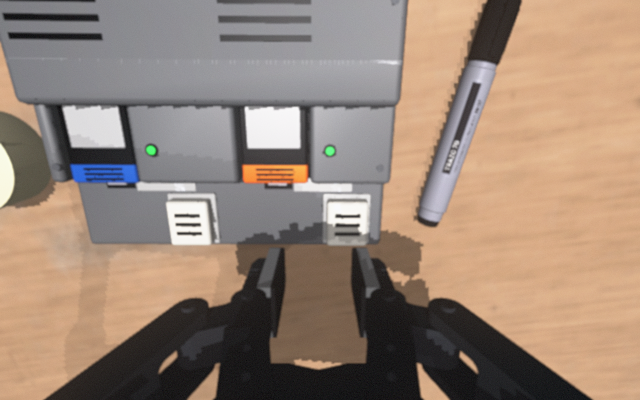

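Close by: right key pad at ~(348,220), orange cap ~(275,173), and both fingertips ((272,255), (365,255)) still short of the keys in x.

```bash
python3 - <<'E'
from h import *
s=get_state();print(s['position'],s['clock']);im=cv2.imread('pics/w2.png');p,T=pose('wrist',s);h=cv2.cvtColor(im,cv2.COLOR_BGR2HSV)
yaw=np.radians(-8.5);ex=np.array([np.cos(yaw),np.sin(yaw),0]);ey=np.array([-ex[1],ex[0],0])
for n,(x0,y0,x1,y1) in dict(L=(160,192,222,250),R=(318,192,380,250)).items():
    m=np.zeros(h.shape[:2],np.uint8);m[y0:y1,x0:x1]=cv2.inRange(h,(0,0,200),(180,45,255))[y0:y1,x0:x1]
    m=cv2.morphologyEx(m,cv2.MORPH_CLOSE,np.ones((7,7)))
    c=max(cv2.findContours(m,0,2)[0],key=cv2.contourArea);x,y,w,hh=cv2.boundingRect(c);print(n,(x,y,w,hh))
    a,b=ray(p,T,(x+w/2,y+hh),.019),ray(p,T,(x+w/2,y),.019);l,r=ray(p,T,(x,y+hh/2),.019),ray(p,T,(x+w,y+hh/2),.019)
    print('len x',(b-a)@ex,'len y',(l-r)@ey,'from front edge',a+.015*ex,'mid',(a+b)/2)
    if n=='R': t=a+.015*ex+.022*ey
for n,lo,hi in(('or',(8,150,120),(25,255,255)),('bl',(100,150,80),(125,255,255))):
    for c,st in blobs(h,lo,hi,(60,150,320,190),100):print(n,st,'lower edge z8:',ray(p,T,(c[0],st[1]+st[3]),.010).round(4))
print('shift',(t-s['position']),(t-s['position'])/.2)
E
```

```text
[ 0.49678246 -0.06194546  0.08898869] 1.7
L (166, 194, 52, 52)
len x 0.035154604328286286 len y 0.032708464949503906 from front edge [0.50856184 0.01744232 0.019     ] mid [0.51080577 0.01502016 0.019     ]
R (324, 194, 46, 40)
len x 0.026762283115205888 len y 0.02891160422607514 from front edge [ 0.50202704 -0.08295827  0.019     ] mid [ 0.50047919 -0.08236284  0.019     ]
or [242, 164, 66, 20, 1100] lower edge z8: [ 0.5245 -0.0393  0.01  ]
bl [70, 164, 69, 19, 1179] lower edge z8: [0.541  0.0672 0.01  ]
shift [ 0.00849639  0.00074554 -0.06998869] [ 0.04248194  0.00372769 -0.34994345]
```

```bash
python3 - <<'E'
from h import *
s=get_state();p,T=pose('wrist',s)
im=imaging.get_image('wrist')[:,:,::-1];cv2.imwrite('pics/w3.png',im);cv2.imwrite('pics/w3c.png',cv2.resize(im[140:300,150:420],None,fx=2.9,fy=2.9,interpolation=cv2.INTER_CUBIC))
h=cv2.cvtColor(im,cv2.COLOR_BGR2HSV);yaw=np.radians(-8.5);ex=np.array([np.cos(yaw),np.sin(yaw),0]);ey=np.array([-ex[1],ex[0],0])
P=[]
for n,lo,hi in(('or',(8,150,120),(25,255,255)),('bl',(100,150,80),(125,255,255))):
    for c,st in blobs(h,lo,hi,(60,140,330,190),200):
        q=ray(p,T,(st[0]+st[2]/2,st[1]+st[3]),.022);P.append(q);print(n,st,q.round(4))
d=P[1]-P[0];print(np.linalg.norm(d),np.degrees(np.arctan2(-d[0],d[1])))
k=P[0]-.028*ex-.044*ey;print('key',k,'tcp',s['position'],'shift',k+.022*ey-s['position'])
E
```

```text
or [241, 166, 66, 20, 1093] [ 0.5262 -0.041   0.022 ]
bl [72, 166, 67, 20, 1171] [0.5411 0.0587 0.022 ]
0.10083137527965726 -8.487706039532055
key [ 0.49199   -0.0803596  0.022    ] tcp [ 0.49678246 -0.06194546  0.08898869] shift [-0.00154065  0.00334421 -0.06698869]
```

View pics/w3c.png

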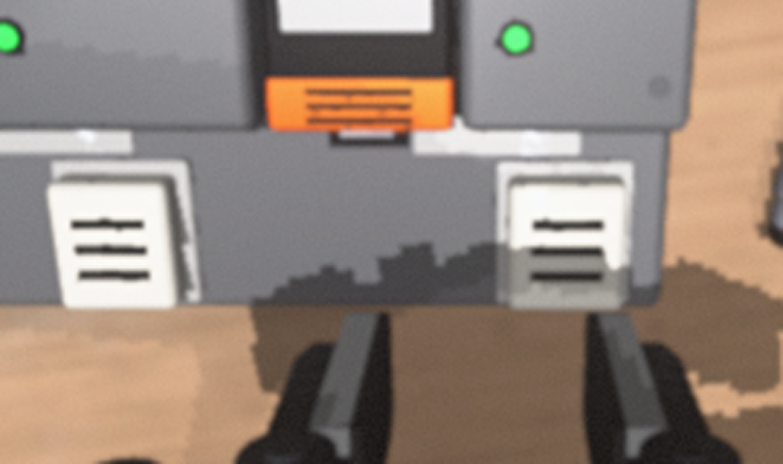

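The crop shows the right key's top face at full-frame cols 327–366, rows 202–245, centre (346.5,223.5). The fingertip inner faces are at ~(278,250) and ~(360,250).

```bash
python3 - <<'E'
from h import *
s=get_state();p,T=pose('wrist',s)
yaw=np.radians(-8.5);ex=np.array([np.cos(yaw),np.sin(yaw),0]);ey=np.array([-ex[1],ex[0],0])
c=ray(p,T,(346.5,223.5),.019);print('key',c)
f=lambda a,b:ray(p,T,b,.019)-ray(p,T,a,.019)
print('len',f((346,245),(346,202))@ex,f((366,223),(327,223))@ey)
t=c+.022*ey;d=t-s['position'];print('target',t,'shift u',d/.2)
for z in(.06,.07,.08):  # finger tip check: inner edges at tip
    print(z,[((ray(p,T,q,z)-s['position'])@ex).round(4) for q in((278,250),(360,250))],[((ray(p,T,q,z)-s['position'])@ey).round(4) for q in((278,250),(360,250))])
E
```

```text
key [ 0.49519212 -0.08221522  0.019     ]
len 0.029496410356246346 0.024917970639760263
target [ 0.49844392 -0.06045687  0.019     ] shift u [ 0.00266877  0.01140297 -0.35703569]
0.06 [np.float64(0.0017), np.float64(0.0016)] [np.float64(0.0193), np.float64(-0.0232)]
0.07 [np.float64(0.0066), np.float64(0.0066)] [np.float64(0.018), np.float64(-0.0218)]
0.08 [np.float64(0.0115), np.float64(0.0115)] [np.float64(0.0166), np.float64(-0.0203)]
```

```bash
python3 -m inch '[{"claw":-0.25,"travel":[0.003,0.011,-0.1],"turn":0},{"claw":-0.25,"travel":[0.003,0.011,-0.2],"turn":0},{"claw":-0.25,"travel":[0.003,0.011,-0.22],"turn":0},{"claw":-0.25,"travel":[0.003,0.011,-0.22],"turn":0},{"claw":-0.25,"travel":[0.003,0.011,-0.22],"turn":0}]'
python3 - <<'E'
from h import *
im=imaging.get_image('wrist')[:,:,::-1];cv2.imwrite('pics/w4.png',im[120:400,130:460].repeat(2,0).repeat(2,1))
E
```

```text
clock: 2.25
position: [0.4996, -0.061, 0.0478]
ee_rot: [0.0, 0.997, -0.075, 0.001]
contact_force: [0.2, -0.0, 0.3]
width: 0.032
gripper_force: 0.0
```

View pics/w4.png

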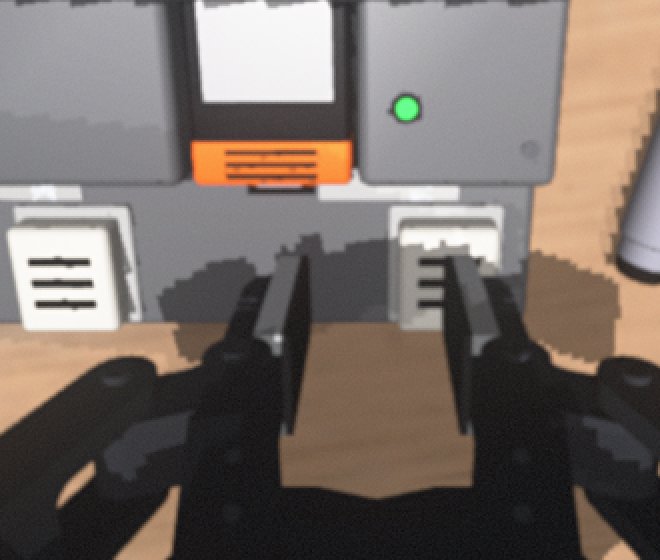

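The key finger is over the right key (pad crop centre ~(450,275), finger ~(470,265)) and the trap finger is in front of the orange cap (~(290,265) vs cap centre 272). I'll descend slowly.

```bash
python3 -m inch '[{"claw":-0.25,"travel":[0,0,-0.01],"turn":0},{"claw":-0.25,"travel":[0,0,-0.02],"turn":0},{"claw":-0.25,"travel":[0,0,-0.03],"turn":0},{"claw":-0.25,"travel":[0,0,-0.04],"turn":0},{"claw":-0.25,"travel":[0,0,-0.04],"turn":0}]'
```

```text
clock: 2.8
position: [0.4982, -0.0601, 0.038]
ee_rot: [-0.0, 0.997, -0.075, -0.0]
contact_force: [-0.1, -0.8, 0.1]
width: 0.0321
gripper_force: 0.0
```

```bash
python3 -m inch '[{"claw":-0.25,"travel":[0,0,-0.01],"turn":0},{"claw":-0.25,"travel":[0,0,-0.01],"turn":0},{"claw":-0.25,"travel":[0,0,-0.01],"turn":0}]'
```

```text
clock: 3.1
position: [0.4985, -0.0602, 0.0363]
ee_rot: [0.0, 0.997, -0.075, -0.0]
contact_force: [-0.4, 0.4, 0.4]
width: 0.0324
gripper_force: 0.4
```

```bash
for i in 1; do python3 -m inch '[{"claw":-0.25,"travel":[0,0,-0.01],"turn":0},{"claw":-0.25,"travel":[0,0,-0.01],"turn":0},{"claw":-0.25,"travel":[0,0,-0.01],"turn":0}]'; done
python3 -m inch '[{"claw":-0.25,"travel":[0,0,-0.01],"turn":0},{"claw":-0.25,"travel":[0,0,-0.01],"turn":0},{"claw":-0.25,"travel":[0,0,-0.01],"turn":0}]'
```

```text
clock: 3.4
position: [0.4985, -0.0602, 0.0343]
ee_rot: [0.0, 0.997, -0.075, 0.0]
contact_force: [-0.9, -0.7, 2.0]
width: 0.032
gripper_force: 0.9
clock: 3.7
position: [0.4983, -0.0602, 0.0322]
ee_rot: [0.0, 0.997, -0.075, -0.0]
contact_force: [-0.5, -0.1, 2.5]
width: 0.0325
gripper_force: 2.5
```

```bash
python3 -m inch '[{"claw":-0.25,"travel":[0,0,-0.005],"turn":0},{"claw":-0.25,"travel":[0,0,-0.005],"turn":0},{"claw":-0.25,"travel":[0,0,-0.005],"turn":0}]'
python3 -m inch '[{"claw":-0.25,"travel":[0,0,-0.005],"turn":0},{"claw":-0.25,"travel":[0,0,-0.005],"turn":0},{"claw":-0.25,"travel":[0,0,-0.005],"turn":0}]'
python3 - <<'E'
from h import *
im=imaging.get_image('wrist')[:,:,::-1];cv2.imwrite('pics/w5.png',im[120:400,130:460].repeat(2,0).repeat(2,1))
E
```

```text
clock: 4.0
position: [0.4983, -0.0602, 0.0313]
ee_rot: [0.0, 0.997, -0.075, -0.0]
contact_force: [-2.2, -0.4, 3.5]
width: 0.0321
gripper_force: 2.9
clock: 4.3
position: [0.4983, -0.0603, 0.031]
ee_rot: [0.0, 0.997, -0.075, -0.0]
contact_force: [-3.6, 0.6, 10.5]
width: 0.0322
gripper_force: 6.2
```

View pics/w5.png

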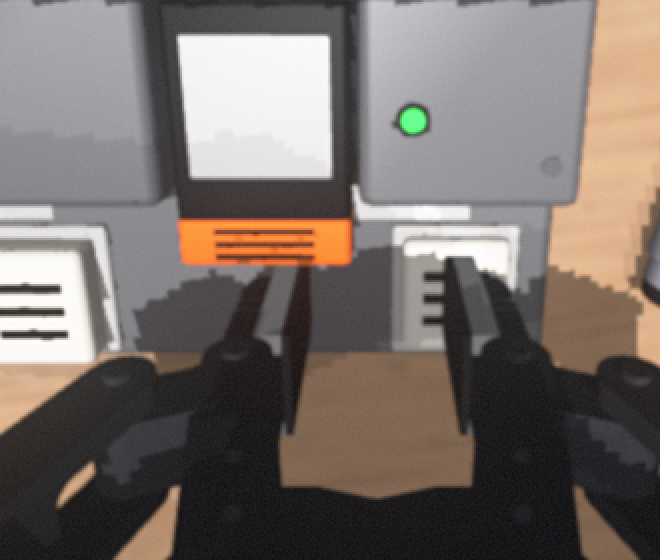

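The pack has popped about 15 mm (cap front at crop row ~265) and rests against the trap finger at ~(290,265). The key is down at its stop (10 N). I'll hold and check that it's steady.

```bash
python3 -m inch '[{"claw":-0.25,"travel":[0,0,0],"turn":0},{"claw":-0.25,"travel":[0,0,0],"turn":0},{"claw":-0.25,"travel":[0,0,0],"turn":0},{"claw":-0.25,"travel":[0,0,0],"turn":0},{"claw":-0.25,"travel":[0,0,0],"turn":0}]'
python3 - <<'E'
from h import *
h=lambda i:blobs(cv2.cvtColor(np.ascontiguousarray(i),cv2.COLOR_RGB2HSV),(8,150,120),(25,255,255),(190,200,330,270),200)
print(h(cv2.cvtColor(imaging.get_image('wrist'),cv2.COLOR_RGB2RGBA)[:,:,:3]));
for _ in range(6): im=imaging.get_image('wrist')
print(h(im)); s=get_state();print(s['contact_force'],s['position'],s['clock'])
E
```

```text
clock: 4.85
position: [0.4983, -0.0603, 0.031]
ee_rot: [0.0, 0.997, -0.075, -0.0]
contact_force: [-3.4, 0.2, 10.0]
width: 0.032
gripper_force: 6.2
[(array([262.9, 240.2]), [220, 229, 86, 24, 1812])]
[(array([263. , 240.2]), [220, 229, 86, 24, 1817])]
[-2.95294905  0.26186515  9.9432931 ] [ 0.49831747 -0.06027918  0.03101815] 5.2
```

Steady, with about 3 N on the trap finger. Handing in.

```bash
python3 -c "from rig import ticket; print(ticket.sign_off())"
```

```text
the job is handed in; nothing more can be done
None
```

The job is handed in: one fingertip holds the right eject key down at its stop, and the other traps the orange pack about 15 mm out of its bay, steady with about 3 N against it; the sign-off returned no verdict.

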